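# Zero the clamp gauge, then pump the clamp and hold the pot's glued ear

### The job

The small aluminium pot's black ear has just been glued back on: first turn the knob on the clamp's gauge, which carries the white scale, until the black zero mark stands under the red needle, and let go of it. Then pump the orange trigger, letting it spring out between squeezes, until the jaw meets the ear and presses it so that the needle stands in the green band, never in the red, so the thin pot is not dented. Finish while still holding the trigger squeezed like that; move the jaw only with the trigger, and leave everything else on the counter where it is.

Things in the scene. Friction and masses are not known exactly. Their poses are not given: they have to be found in the camera images.
- clamp: Blue caulk-gun-style clamp bolted to the counter; bed 440 (y) x 110 x 8 mm. Origin at counter level, 15 mm to -y of the bed's middle; z up; +y: the way the jaw pushes; -x: side of trigger and handle. Along +y: head (75 mm tall, x -70 to 25, y -170 to -50), jaw, pot, cradle, gauge. Fixed black handle: y -170 to -148, x -165 to -65, 22 to 75 mm up. It has no lock.
- tare_knob (a joint): Gauge knob with its white scale: turn in rad, positive clockwise from above, 0 = black zero mark exactly under the needle of the unloaded gauge; range +-1.6; starts 0.5 to 1.3 (to be turned counter-clockwise). Stiff (0.04 Nm), stays where it is left.
- dial_center (a point): Point on the vertical axis of the gauge knob, 85 mm above the counter, about the middle of its grip. White scale round it, 84 mm across, 62 mm up, turns with the knob: black zero mark, green band 0.5 to 0.9 rad clockwise of it, red from 1.3 rad. Axes of the clamp. The housing below is 90 x 88 mm, its top 60 mm up.
- tare_grip: Black bar grip of the gauge knob: 32 mm long (its own x), 12 mm wide (its own y), 68 to 98 mm above the counter; the scale's black zero mark lies out along its -x. Origin on the knob axis at counter level; take it across the 12 mm from above.
- needle_tip (a point): Tip of the red needle, 39.5 mm from the knob axis, 64 mm above the counter. It lies over the scale and does not turn with the knob: unloaded it points along the clamp's -x, clamping turns it clockwise. Seen only, cannot be bumped.
- trigger (a joint): Trigger angle, rad: 0 sprung out, 0.52 fully squeezed (counter-clockwise from above, its end moving to the fixed handle). Weak return spring, 0.10 to 0.23 Nm. Squeezing drives rod and jaw forward 35 mm per rad through a pawl; letting it out leaves the jaw there, and the pawl drops into the next tooth (6 mm apart: up to 6 mm of a stroke is lost). A full stroke moves the jaw up to 18 mm.
- trigger_pivot (a point): Point on the trigger's vertical hinge axis, 55 mm above the counter, 57 mm to -x and 85 mm to -y of the clamp's origin. Axes of the clamp.
- trigger_grip (a point): Point in the trigger blade, on its mid-plane, 75 mm from the hinge axis, 55 mm above the counter. Its own x points along the blade to the hinge, its y across the blade.
- trigger_blade: Orange trigger blade: upright plate 88 mm long (its own x, from 15 to 103 mm from the hinge axis), 14 mm thick (its own y), from 22 to 75 mm above the counter. Origin on the hinge axis at counter level; its -x points out along the blade. At 0 it leans 0.26 rad to +y of the clamp's -x direction, at full squeeze 0.26 rad to -y.
- jaw (a joint): Forward travel of the jaw in m, 0 = fully back, 0.085 max; starts 0 to 0.026, which leaves 27 to 53 mm to the ear. Rod drag about 5 N; only this drag keeps the jaw from sliding back when the trigger is out.
- jaw_pad: Orange jaw plate 44 mm wide (clamp x), 40 mm tall, 10 mm thick, centre 45 mm above the counter, on the end of the toothed rod. Origin in the middle of its back face; axes of the clamp, pushes along +y. Not to be pushed by the robot itself.
- anvil (a joint): Spring travel in m of the rubber V cradle behind the pot, 0 to 0.017 (1200 N/m, so 6 mm is about 8 N): the measure of clamping force. It turns the needle clockwise by 1 rad per 10 mm: with the gauge zeroed green is 5 to 9 mm, red from 13 mm.
- pot: Small aluminium pot, 90 mm across, 74 mm tall, standing loose on the clamp bed (8 mm up) in front of the V cradle, about 1 mm off its pads. Origin under its middle; its own -y carries the black ear block, 30 mm wide and tall, standing out to 56 mm from the pot's axis, centre 37 mm above the pot's underside. The jaw meets the ear first.
- griddle: Round dark griddle 250 mm across, 8 mm thick, short wooden grip. Bystander; origin under its middle.
- plate: White ceramic plate 180 mm across. Bystander; origin under its middle.
- brush: Blue silicone brush with hard handle, 200 mm long. Bystander; origin under its middle.
- tumbler: Steel tumbler 72 mm across, 85 mm tall. Bystander; origin under its middle.
- spice_jar: Amber spice jar with red cap, 56 mm across, 90 mm tall. Bystander; origin under its middle.
- dispenser: Steel push soap dispenser, empty, fixed to the counter beyond the clamp, 172 mm tall. Bystander; origin under its middle.
There are look-alikes about, which are no part of the job. Leave any pink or yellow look-alike of the pot alone.

How it is judged:
On the way, in this order (a step that is already met when the one before it is completed fails the run):
1. the gauge knob has been turned until the zero mark is under the needle and been let go, with the jaw still off the ear (value of joint tare_knob between -0.1 and 0.1 rad and contact force between each of the arm, the fingers and tare_grip below 0.1 N and contact force between jaw_pad and pot below 0.3 N), for 0.2 s.
2. the jaw has come up against the pot's ear (contact force between jaw_pad and pot above 0.5 N), for 0.05 s.
At the end, for the whole second after the job is handed in: Fingers still hold the trigger squeezed (over 1.5 N, over 0.04 rad in); the jaw presses the ear with over 3 N, cradle 3.8 to 10.2 mm in (needle in or within 0.12 rad of the green band); knob within 0.12 rad of zero; pot upright within 0.12 rad and not touched by the robot (value of joint anvil between 0.0038 and 0.0102 m and contact force between jaw_pad and pot above 3 N and contact force between the fingers and trigger_blade above 1.5 N and value of joint trigger above 0.04 rad and value of joint tare_knob between -0.12 and 0.12 rad and angle between pot's own z axis and vertical below 0.12 rad and contact force between each of the arm, the fingers and pot below 0.5 N); the arm keeps its last pose, push and grip.
It fails at once if the pot is squeezed into the red (cradle more than 14 mm in) (value of joint anvil above 0.014 m).
It fails at once if the robot pushes the jaw itself (contact force between any of the fingers, the arm and jaw_pad above 1.5 N).
It fails at once if the robot pushes the pot (contact force between any of the fingers, the arm and pot above 3 N).
It fails at once if a bystander is moved more than 30 mm (distance of any of griddle, plate, brush, tumbler, spice_jar from where it was at the start of the episode above 0.03 m).
It also fails if it takes over 72 s, if anything falls off the work surface, if the arm or the gripper's body presses on something with over 40 N, if the wrist force passes 120 N, or if a joint passes its speed limit or range.

### The arm

A 7-joint arm with a two-finger parallel gripper is mounted at the origin on the work surface. World frame = base frame: x ahead of the robot, y to its left, z up, the work surface at z = 0. Lengths are in m, angles in rad, forces in N, time in s.
With the tool pointing down it reaches from about 0.425 to 0.95 m from the base axis. Payload 4.7 kg.
Tool frame: the origin (TCP) lies midway between the tips of the shut fingers; the grasp point (between the pads) lies 19 mm behind it; z points along the fingers, x is the direction in which the jaws open and shut, and the axes are right-handed (so a half turn about z gives the same grasp; the last joint's range is limited). The gripper opens to 85 mm and grips with 20 to 120 N. Pads are 22 mm wide; open, the fingers measure 114 mm over their backs; the gripper's body (76 mm by 85 mm) begins 54 mm behind the grasp point. The pads swing forward as they close: fully open they stand 13 mm farther back than shut.
Start: joints at [-1.244, 0.469, -0.049, 1.532, 0.024, 1.141, -0.082], TCP at [0.235, 0.633, 0.231] pointing down, gripper open.
Joint ranges: [-2.59, 2.59], [-0.33, 1.99], [-1.39, 1.29], [0.1, 2.45], [-1.04, 4.18], [0.21, 1.99], [-2.66, 2.66]. Speed limits (rad/s): [2.57, 2.57, 3.14, 3.14, 3.14, 3.14, 3.14].

### API

Orientations are given as a 3x3 rotation matrix whose columns are the frame's x, y, z axes.
In Python, from workcell import robot, capture, camera_params, job gives the robot as it stands.
- The arm moves only by the tool send_rows, never from a script. Its arguments are lists of equal length, an entry for each row: "slide": the shift along the tool's x, y, z in mm, a list of three; "rotation": the turn, a rotation vector about the tool's x, y, z in degrees, a list of three. In form: {"slide": [[tx, ty, tz], ...], "rotation": [[wx, wy, wz], ...]}. A call has 1 to 12 rows; each row shifts and turns the commanded pose from where the row before left it, along the tool's axes as they then stand; what a row does not reach is not made up. A row lasts 1/12 s, in which the tool goes at most 41.7 mm and 7.16 degrees, less where a joint would pass 70% of its speed; a pose out of reach is approached as far as the arm can. A call with a gripper value outside its range is refused whole. "gripper" is the gripper's target within -1 to 1 (fully open at 1, half-way at 0, shut at -1), set as the call begins (left out, the last holds). The fingers move at their own pace and stop on an object; "force" is the grip in N (left out, the last holds). Time passes only in rows, so rows that do not move let the fingers close. It gives the time, the measured TCP pose, the force and the opening at its end, in the units of the state.
- robot.observe(): the state, without advancing time (a new reading comes with each control period).
- capture(name): name is "scene" or "top"; returns the picture (400x640x3 uint8, blue, green, red); there is no depth.
- camera_params(name): a dict with "intrinsics" (3x3 intrinsics, pixels), "R" (3x3) and "t" (3): a world point X has camera coordinates R X + t. Camera axes: x right, y down, z forward; pixel columns grow to the right and rows downward; lengths in m; the calibration is good to about 2 mm. A picture is of the moment at which its call begins. camera_params takes no time and is no camera call.
- job.sign_off(): hands the job in, once; it reports no verdict.
The state is a dict: "t": time; "joint_pos": joint angles; "joint_velocities": joint speeds; "joint_torque": joint torques, N m; "ee_pos": TCP position; "ee_rot": TCP orientation; "ft_force": force on the tool from outside, world axes, zero at the start; "wrist_torque": the same for the moment, N m; "grip_width": finger opening in m.
Only numpy, scipy, OpenCV 4.12 (cv2) and the standard library are available. Lean on these libraries where they do the work, as an engineer would, in place of code of your own. Each camera call takes 0.05 s, during which the arm holds its last target. There are 200 camera calls.

## Working session

There is one attempt and no reset: what is moved stays moved. The work goes in short steps, Python scripts to look and compute and a tool call to move; the robot and the scene stay as the last step left them, time stands still between calls to the robot, and variables do not carry over. Pictures are saved under pics/ and viewed, about 8 in all and at most 12, crops included, and the job is handed in when it is done.

Besides the shell and the picture viewer there is one more tool, called after "Call:" as a command line: name --argument value ..., lists and objects as JSON in quotes. send_rows: Moves the arm, as the interface text tells. Its arguments: {"type":"object","properties":{"slide":{"type":"array"},"rotation":{"type":"array"},"gripper":{"type":"number"},"force":{"type":"number"}},"required":["slide","rotation"]}

```bash
ls; mkdir -p pics; python3 - <<'E'
from workcell import robot, capture, camera_params
import cv2
for n in("scene","top"):
    im=capture(n); cv2.imwrite(f"pics/{n}0.png",im)
    p=camera_params(n); print(n,p)
s=robot.observe(); print(s["t"],s["ee_pos"],s["ee_rot"],s["grip_width"])
E
```

```text
pics
scene {'intrinsics': array([[419.69938331,   0.        , 315.83104829],
       [  0.        , 419.69938331, 201.42024484],
       [  0.        ,   0.        ,   1.        ]]), 'R': array([[ 0.44391692,  0.89606204,  0.00325514],
       [ 0.73545627, -0.36227136, -0.57259369],
       [-0.51190023,  0.25657804, -0.81983283]]), 't': array([-0.22452497, -0.3965978 ,  1.6733896 ])}
top {'intrinsics': array([[418.80198102,   0.        , 326.2486369 ],
       [  0.        , 418.80198102, 198.68474667],
       [  0.        ,   0.        ,   1.        ]]), 'R': array([[ 0.01693202, -0.99984574, -0.00467008],
       [-0.99242442, -0.01623754, -0.12177894],
       [ 0.12168433,  0.00669666, -0.99254626]]), 't': array([-0.04301423,  0.59706274,  1.58817296])}
0.1 [0.23491401 0.63224147 0.23038564] [[ 3.48308502e-01  9.37379778e-01 -5.82943635e-04]
 [ 9.37378383e-01 -3.48308989e-01 -1.61711184e-03]
 [-1.71889244e-03  1.68150402e-05 -9.99998523e-01]] 0.08527479205318234
```

View pics/top0.png

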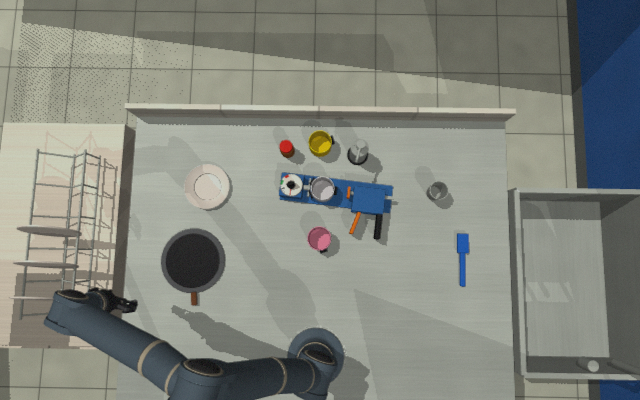

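View pics/scene0.png

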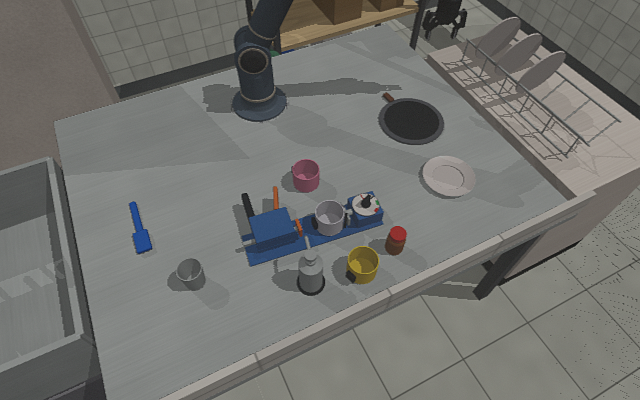

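Top view: the clamp runs from gauge (291,185) over pot (322,189) and head (370,200), with trigger (355,222) and handle (378,226). Scene view: gauge (367,205), pot (329,217), trigger (277,198). Look-alikes to leave alone are the pink pot (319,239) and the yellow pot (320,143) in the top view. The aluminium pot stands on the bed. Next come close crops.

```bash
cat > h.py <<'E'
import numpy as np, cv2
from workcell import robot, capture, camera_params
def ray(n,uv,z):
    p=camera_params(n);K,R,t=p["intrinsics"],p["R"],p["t"]
    d=R.T@np.linalg.inv(K)@np.array([uv[0],uv[1],1.]);c=-R.T@t
    return c+d*(z-c[2])/d[2]
def proj(n,X):
    p=camera_params(n);x=p["intrinsics"]@(p["R"]@np.asarray(X,float)+p["t"]);return x[:2]/x[2]
E
python3 - <<'E'
from h import *
t=cv2.imread("pics/top0.png");s=cv2.imread("pics/scene0.png")
a=cv2.resize(t[160:250,270:410],None,fx=5.5,fy=5.5,interpolation=cv2.INTER_CUBIC)
cv2.imwrite("pics/c_top.png",a)
hsv=cv2.cvtColor(t,cv2.COLOR_BGR2HSV)
roi=np.zeros(t.shape[:2],np.uint8);roi[165:245,270:405]=255
def blobs(nm,lo,hi,z):
    m=cv2.inRange(hsv,lo,hi)&roi
    n,l,st,c=cv2.connectedComponentsWithStats(m)
    for i in range(1,n):
        if st[i,4]>3: print(nm,st[i],c[i].round(1),ray("top",c[i],z).round(4))
blobs("orange",(8,150,100),(18,255,255),.075)
blobs("red",(0,120,80),(6,255,255),.064)
blobs("green",(45,80,40),(90,255,255),.062)
blobs("white",(0,0,190),(180,40,255),.062)
m=cv2.inRange(hsv,(100,120,40),(125,255,255))&roi
pts=cv2.findNonZero(m);r=cv2.minAreaRect(pts);print("blue",r,[ray("top",q,.008).round(3) for q in cv2.boxPoints(r)])
E
```

```text
orange [347 187   3  11  26] [348.2 192.4] [ 0.6184 -0.1161  0.075 ]
orange [350 212  11  22  80] [354.7 222.3] [ 0.5054 -0.1419  0.075 ]
red [285 175   4   3   6] [286.5 176.2] [0.6789 0.1208 0.064 ]
green [281 180   2   4   7] [281.4 181.3] [0.659  0.1399 0.062 ]
white [281 175  21  20 192] [291.3 184.5] [0.6473 0.1016 0.062 ]
white [330 190   3   3   4] [331. 191.] [ 0.6245 -0.0509  0.062 ]
white [321 192   6   7  13] [323.5 195.4] [ 0.6071 -0.0224  0.062 ]
blue ((335.18463134765625, 194.0230712890625), (112.25143432617188, 30.26447105407715), 7.125016689300537) [array([0.585, 0.159, 0.008]), array([0.705, 0.148, 0.008]), array([ 0.656, -0.295,  0.008]), array([ 0.537, -0.28 ,  0.008])]
```

View pics/c_top.png

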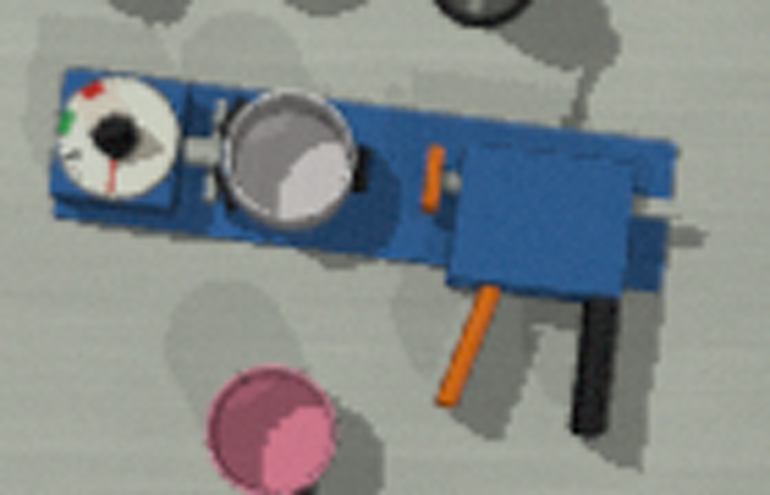

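```bash
cat >> h.py <<'E'
def goto(P,yaw_deg):
    "print tool-frame shift (mm) and turn about tool z (deg) to reach P with tool x at world yaw (mod 180)"
    s=robot.observe();R=s["ee_rot"];d=R.T@(np.array(P)-s["ee_pos"])*1000
    cy=np.degrees(np.arctan2(R[1,0],R[0,0]));a=-((yaw_deg-cy+90)%180-90)
    print("t",s["t"],"pos",s["ee_pos"].round(4),"yaw",cy.round(2),"tilt",R[:,2].round(4),"shift",d.round(1),"rotz",round(a,2),"q",np.round(s["joint_pos"],2),"f",s["ft_force"].round(1),"w",round(s["grip_width"],4))
E
python3 - <<'E'
from h import *
t=cv2.imread("pics/top0.png")
f=8;x0,y0=274,166
a=cv2.resize(t[y0:206,x0:312],None,fx=f,fy=f,interpolation=cv2.INTER_CUBIC).copy()
hsv=cv2.cvtColor(a,cv2.COLOR_BGR2HSV)
px=lambda c:(np.array(c)+.5)/f-.5+[x0,y0]
m=cv2.inRange(hsv,(90,120,30),(130,255,255))  # blue; dial=filled hole
w=cv2.bitwise_not(m);w[:, :4*8]=0; w[:40,:]=0
cs,_=cv2.findContours(cv2.inRange(hsv,(0,0,130),(180,70,255)),cv2.RETR_EXTERNAL,cv2.CHAIN_APPROX_NONE)
cs=max(cs,key=cv2.contourArea);h=cv2.convexHull(cs);(c,r)=cv2.minEnclosingCircle(h);e=cv2.fitEllipse(h)
print("circ",px(c),r/f,"ell",px(e[0]),np.array(e[1])/f)
C=ray("top",px(e[0]),.062);print("C",C)
k=cv2.inRange(hsv,(0,0,0),(180,255,60))
n,l,st,ce=cv2.connectedComponentsWithStats(k)
for i in range(1,n):
    if st[i,4]>20:print("dark",st[i],px(ce[i]),ray("top",px(ce[i]),.098).round(4))
for nm,lo,hi in(("red",(0,100,60),(8,255,255)),("green",(45,60,40),(90,255,255))):
    n,l,st,ce=cv2.connectedComponentsWithStats(cv2.inRange(hsv,lo,hi))
    for i in range(1,n):
        if st[i,4]>40:
            P=ray("top",px(ce[i]),.062);d=P-C;print(nm,st[i,4],px(ce[i]),P.round(4),"r",np.hypot(*d[:2]).round(4),"yaw",np.degrees(np.arctan2(d[1],d[0])).round(1))
M=ray("top",[270+70/5.5,160+153/5.5],.062)-C;print("mark yaw",np.degrees(np.arctan2(M[1],M[0])))
cv2.imwrite("pics/c_dial.png",cv2.resize(t[y0:206,x0:312],None,fx=14,fy=14,interpolation=cv2.INTER_CUBIC))
u=np.array([.994,-.110]);v=np.array([.110,.994])
# clamp origin from bed corners
b=np.array([[.585,.159],[.705,.148],[.656,-.295],[.537,-.28]]);o=b.mean(0)-.015*v;print("origin",o)
E
```

```text
Traceback (most recent call last):
cv2.error: OpenCV(4.12.0) /io/opencv/modules/imgproc/src/shapedescr.cpp:361: error: (-201:Incorrect size of input array) There should be at least 5 points to fit the ellipse in function 'fitEllipseNoDirect'
```

```bash
cat > dial.py <<'E'
from h import *
import sys
def dial(t,out=None):
    f=8;x0,y0=274,166
    a=cv2.resize(t[y0:206,x0:312],None,fx=f,fy=f,interpolation=cv2.INTER_CUBIC)
    hsv=cv2.cvtColor(a,cv2.COLOR_BGR2HSV)
    px=lambda c:(np.array(c)+.5)/f-.5+[x0,y0]
    n,l,st,ce=cv2.connectedComponentsWithStats(cv2.inRange(hsv,(0,0,185),(180,50,255)))
    i=1+np.argmax(st[1:,4]);h=cv2.convexHull(cv2.findNonZero((l==i).astype(np.uint8)))
    c,r=cv2.minEnclosingCircle(h);print("circ",px(c),r/f)
    C=ray("top",px(c),.062);print("C",C.round(4))
    for nm,lo,hi,z in(("dark",(0,0,0),(180,255,70),.062),("red",(0,100,60),(8,255,255),.063),("green",(45,60,40),(90,255,255),.062)):
        n,l,st,ce=cv2.connectedComponentsWithStats(cv2.inRange(hsv,lo,hi))
        for i in range(1,n):
            if st[i,4]>40:
                P=ray("top",px(ce[i]),z);d=P-C;print(nm,st[i,4],px(ce[i]).round(1),P.round(4),"r",np.hypot(*d[:2]).round(4),"yaw",np.degrees(np.arctan2(d[1],d[0])).round(1))
    if out: cv2.imwrite(out,cv2.resize(a,None,fx=1.8,fy=1.8,interpolation=cv2.INTER_CUBIC))
    return C
E
python3 - <<'E'
from dial import *
t=cv2.imread("pics/top0.png")
C=dial(t,"pics/c_dial.png")
print("top grip as .098:",ray("top",[291.,184.5],.098))
M=ray("top",[270+70/5.5,160+153/5.5],.062)-C;print("mark yaw",np.degrees(np.arctan2(M[1],M[0])))
v=np.array([.110,.994])
b=np.array([[.585,.159],[.705,.148],[.656,-.295],[.537,-.28]]);print("origin",b.mean(0)-.015*v)
E
```

```text
circ [290.94890976 184.59931564] 10.555220603942871
C [0.6468 0.103  0.062 ]
dark 372 [303.6 181.6] [0.6593 0.0547 0.062 ] r 0.0499 yaw -75.5
dark 336 [310.5 182.3] [0.6571 0.0283 0.062 ] r 0.0754 yaw -82.1
dark 2876 [290.7 184.5] [0.6471 0.1042 0.062 ] r 0.0012 yaw 75.3
dark 59 [302.2 187.9] [0.6346 0.0594 0.062 ] r 0.0453 yaw -105.6
dark 110 [301.9 190.9] [0.6232 0.0605 0.062 ] r 0.0486 yaw -119.0
dark 796 [310.  193.7] [0.6128 0.029  0.062 ] r 0.0814 yaw -114.7
dark 77 [301.3 196.6] [0.6011 0.0623 0.062 ] r 0.0612 yaw -138.3
dark 67 [282. 196.] [0.602  0.1361 0.062 ] r 0.0556 yaw 143.5
dark 127 [287.2 196.5] [0.6006 0.1162 0.062 ] r 0.048 yaw 164.1
dark 95 [290.8 197. ] [0.5989 0.1023 0.062 ] r 0.0478 yaw -179.2
red 458 [286.5 176.2] [0.6791 0.1211 0.063 ] r 0.0371 yaw 29.2
red 142 [290.1 189.6] [0.6272 0.1058 0.063 ] r 0.0198 yaw 171.9
green 650 [281.4 181.6] [0.6579 0.14   0.062 ] r 0.0386 yaw 73.3
top grip as .098: [0.64153577 0.09951489 0.098     ]
mark yaw 112.61351457544151
origin [ 0.6191  -0.08191]
```

View pics/c_dial.png

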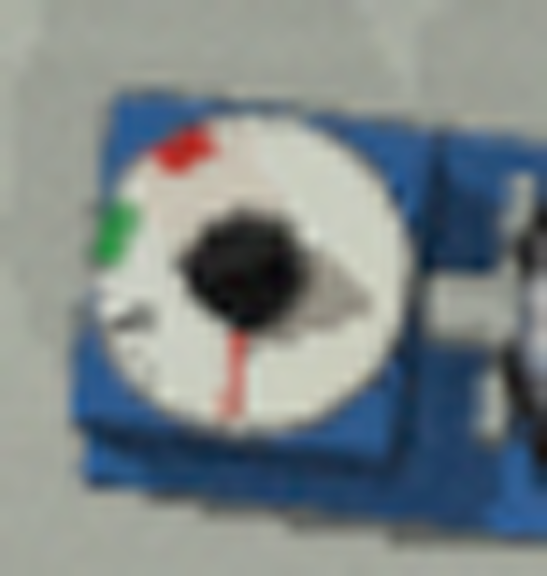

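The dial centre is at about (0.647, 0.103). The zero mark is at yaw 113° (green band at 73° agrees) and the needle at about 173°, so the knob needs about 60° counter-clockwise. I'll go above it with the tool x axis at yaw 23°.

```bash
python3 -c "
from h import *
goto([.647,.1025,.17],23)"
```

```text
t 0.1 pos [0.2349 0.6322 0.2304] yaw 69.62 tilt [-6.0e-04 -1.6e-03 -1.0e+00] shift [-352.9  570.8   61. ] rotz 46.62 q [-1.24  0.47 -0.05  1.53  0.02  1.14 -0.08] f [-0.3  0.2 -0.7] w 0.0853
```

Call:
send_rows --slide '[[-19.6,31.7,0],[-19.6,31.7,0],[-19.6,31.7,0],[-19.6,31.7,0],[-19.6,31.7,0],[-19.6,31.7,0],[-19.6,31.7,0],[-19.6,31.7,0],[-19.6,31.7,0],[-19.6,31.7,0],[-19.6,31.7,0],[-19.6,31.7,0]]' --rotation '[[0,0,0],[0,0,0],[0,0,0],[0,0,0],[0,0,0],[0,0,0],[0,0,0],[0,0,0],[0,0,0],[0,0,0],[0,0,0],[0,0,0]]' --gripper 0 --force 40

```text
t: 1.1
ee_pos: [0.5103, 0.2781, 0.2311]
ee_rot: [[0.348, 0.937, -0.001], [0.937, -0.348, -0.0], [-0.0, -0.0, -1.0]]
ft_force: [0.6, 0.7, -0.4]
grip_width: 0.0428
```

Call:
send_rows --slide '[[-19.6,31.7,0],[-19.6,31.7,0],[-19.6,31.7,0],[-19.6,31.7,0],[-19.6,31.7,0],[0,0,0],[0,0,0],[0,0,0],[0,0,0],[0,0,0],[0,0,0],[0,0,0]]' --rotation '[[0,0,0],[0,0,0],[0,0,0],[0,0,0],[0,0,0],[0,0,6.6],[0,0,6.6],[0,0,6.7],[0,0,6.7],[0,0,6.7],[0,0,6.7],[0,0,6.7]]'

```text
t: 2.1
ee_pos: [0.6238, 0.1327, 0.2307]
ee_rot: [[0.923, 0.384, -0.001], [0.384, -0.923, -0.0], [-0.001, -0.0, -1.0]]
ft_force: [0.1, 0.4, -0.3]
grip_width: 0.0431
```

```bash
python3 -c "
from h import *
goto([.647,.1025,.11],23);goto([.647,.1025,.07],23)"
```

```text
t 2.1 pos [0.6238 0.1327 0.2307] yaw 22.59 tilt [-1.1e-03 -2.0e-04 -1.0e+00] shift [ 10.   36.8 120.7] rotz -0.41 q [-0.52  0.42  0.34  1.64 -0.15  1.11  0.25] f [ 0.1  0.4 -0.3] w 0.0431
t 2.1 pos [0.6238 0.1327 0.2307] yaw 22.59 tilt [-1.1e-03 -2.0e-04 -1.0e+00] shift [ 10.   36.8 160.7] rotz -0.41 q [-0.52  0.42  0.34  1.64 -0.15  1.11  0.25] f [ 0.1  0.4 -0.3] w 0.0431
```

Call:
send_rows --slide '[[10,36.8,0],[0,0,30],[0,0,30],[0,0,30],[0,0,28],[0,0,0]]' --rotation '[[0,0,0],[0,0,0],[0,0,0],[0,0,0],[0,0,0],[0,0,0]]'

```text
t: 2.6
ee_pos: [0.643, 0.1023, 0.1068]
ee_rot: [[0.921, 0.39, -0.012], [0.39, -0.921, -0.002], [-0.012, -0.002, -1.0]]
ft_force: [-1.1, 0.5, -0.7]
grip_width: 0.0431
```

```bash
python3 -c "
from h import *
a=capture('scene')[150:260,300:430];b=capture('top')[150:220,250:350]
a=cv2.resize(a,(520,440),interpolation=cv2.INTER_CUBIC);cv2.imwrite('pics/k1.png',a)
goto([.647,.1025,.07],23)"
```

```text
t 2.7 pos [0.6472 0.1026 0.1126] yaw 22.92 tilt [-2.2e-03 -6.0e-04 -1.0e+00] shift [-0.1  0.1 42.6] rotz -0.08 q [-0.44  0.56  0.31  1.71 -0.21  0.9   0.36] f [0.2 0.1 0.2] w 0.0424
```

View pics/k1.png

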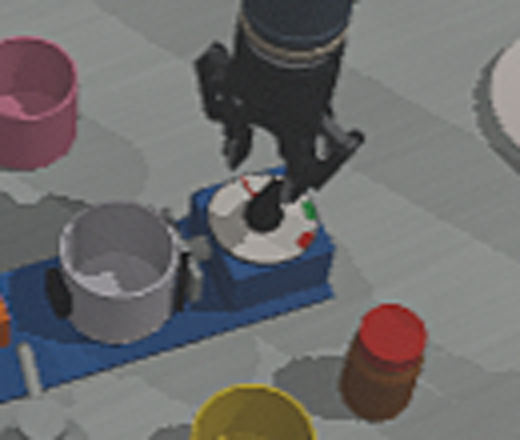

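```bash
python3 -c "
from h import *
for z in(.062,.098,.112):print(z,(proj('scene',[.647,.1025,z])-[300,150])*4)"
```

```text
0.062 [260.47133857 214.10107183]
0.098 [265.14109495 187.4292699 ]
0.112 [267.01542051 176.72386342]
```

The disc centre in the scene view is at (262,216) against a predicted (260,214), so it agrees within about 2 mm. Descending and gripping.

Call:
send_rows --slide '[[0,0,15],[0,0,15],[0,0,12],[0,0,0],[0,0,0]]' --rotation '[[0,0,0],[0,0,0],[0,0,0],[0,0,0],[0,0,0]]'

```text
t: 3.12
ee_pos: [0.6482, 0.1028, 0.0721]
ee_rot: [[0.921, 0.389, 0.001], [0.389, -0.921, 0.0], [0.001, 0.0, -1.0]]
ft_force: [0.3, -0.3, 0.9]
grip_width: 0.0428
```

Call:
send_rows --slide '[[0,0,0],[0,0,0],[0,0,0],[0,0,0],[0,0,0],[0,0,0],[0,0,0]]' --rotation '[[0,0,0],[0,0,0],[0,0,0],[0,0,0],[0,0,0],[0,0,0],[0,0,0]]' --gripper -1 --force 30

```text
t: 3.7
ee_pos: [0.6487, 0.1029, 0.0726]
ee_rot: [[0.921, 0.389, 0.002], [0.389, -0.921, 0.001], [0.002, 0.0, -1.0]]
ft_force: [0.7, 0.5, 5.6]
grip_width: 0.0114
```

Call:
send_rows --slide '[[0,0,0],[0,0,0],[0,0,0],[0,0,0],[0,0,0],[0,0,0],[0,0,0],[0,0,0],[0,0,0],[0,0,0],[0,0,0],[0,0,0]]' --rotation '[[0,0,-6],[0,0,-6],[0,0,-6],[0,0,-6],[0,0,-6],[0,0,-6],[0,0,-6],[0,0,-6],[0,0,-6],[0,0,-6],[0,0,0],[0,0,0]]'

```text
t: 4.7
ee_pos: [0.6498, 0.1044, 0.0726]
ee_rot: [[0.125, 0.992, 0.005], [0.992, -0.125, 0.003], [0.003, 0.004, -1.0]]
ft_force: [3.7, 3.3, 4.1]
grip_width: 0.0112
```

Call:
send_rows --slide '[[0,0,0],[0,0,0],[0,0,0],[0,0,0],[0,0,0]]' --rotation '[[0,0,0],[0,0,0],[0,0,0],[0,0,0],[0,0,0]]' --gripper 0

```text
t: 5.12
ee_pos: [0.6472, 0.1022, 0.0708]
ee_rot: [[0.124, 0.992, -0.001], [0.992, -0.124, -0.001], [-0.001, -0.001, -1.0]]
ft_force: [-1.0, -0.8, 0.7]
grip_width: 0.0426
```

Call:
send_rows --slide '[[0,0,-15],[0,0,-30],[0,0,-30],[0,0,-35],[38,0,0],[38,0,0],[38,0,0],[38,0,0],[0,0,0],[0,0,0]]' --rotation '[[0,0,0],[0,0,0],[0,0,0],[0,0,0],[0,0,0],[0,0,0],[0,0,0],[0,0,0],[0,0,0],[0,0,0]]'

```text
t: 5.95
ee_pos: [0.6651, 0.2575, 0.1804]
ee_rot: [[0.118, 0.993, -0.002], [0.993, -0.118, 0.001], [0.001, -0.002, -1.0]]
ft_force: [0.3, -0.6, 0.4]
grip_width: 0.0426
```

```bash
python3 -c "
from dial import *
t=capture('top');cv2.imwrite('pics/top1.png',t);dial(t,'pics/d1.png')
goto([.647,.1025,.07],23)"
```

```text
circ [290.91646385 184.37888336] 10.600848197937012
C [0.6476 0.1032 0.062 ]
dark 2917 [290.7 184.3] [0.648 0.104 0.062] r 0.0009 yaw 64.8
dark 311 [310.5 182.3] [0.657  0.0283 0.062 ] r 0.0755 yaw -82.9
dark 109 [303.3 183.4] [0.6521 0.0559 0.062 ] r 0.0475 yaw -84.6
dark 729 [310.1 193.7] [0.6128 0.0289 0.062 ] r 0.082 yaw -115.1
dark 62 [286.8 196.1] [0.6021 0.1177 0.062 ] r 0.0478 yaw 162.3
red 503 [281. 184.] [0.6482 0.1411 0.063 ] r 0.038 yaw 89.0
red 137 [290.1 189.5] [0.6275 0.1058 0.063 ] r 0.0202 yaw 172.5
green 735 [283.3 191. ] [0.6217 0.1315 0.062 ] r 0.0384 yaw 132.5
t 6.0 pos [0.6658 0.2543 0.1806] yaw 83.02 tilt [-1.2e-03 -8.0e-04 -1.0e+00] shift [-1.529e+02 -1.000e-01  1.107e+02] rotz 60.02 q [-0.43  0.57  0.01  1.49 -0.01  1.09  1.03] f [ 1.1 -1.4  0. ] w 0.0427
```

View pics/d1.png

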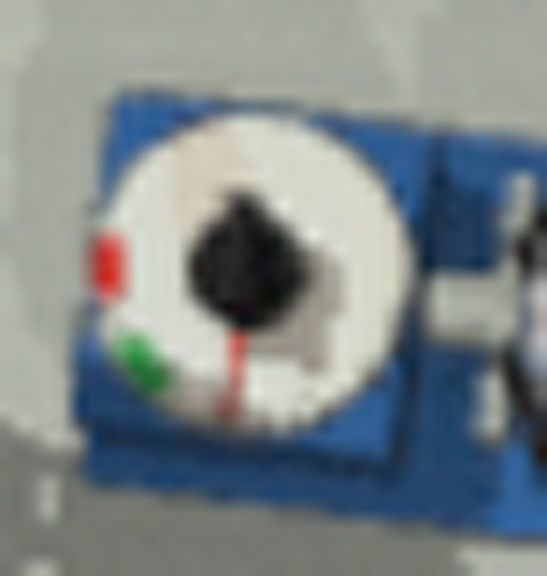

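The zero mark (via the green band, 172.6°) lies under the needle (172.5 to 173.7°), and the knob has been released. Next I shut the fingers and go to the +y side of the blade, to push it with the finger back.

Call:
send_rows --slide '[[0,0,0],[0,0,0]]' --rotation '[[0,0,0],[0,0,0]]' --gripper -1 --force 40

```text
t: 6.17
ee_pos: [0.6668, 0.2511, 0.1812]
ee_rot: [[0.126, 0.992, -0.0], [0.992, -0.126, -0.001], [-0.001, 0.0, -1.0]]
ft_force: [0.4, -0.1, -0.1]
grip_width: 0.0193
```

```bash
python3 -c "
from h import *
u=np.array([.994,-.110]);v=np.array([.110,.994]);o=np.array([.619,-.082])
J=ray('top',[348.2,192.4],.065)[:2];P=ray('top',[322.3,188.5],.082)[:2]
c=lambda X:(np.dot(X-o,u),np.dot(X-o,v))
print('jaw',c(J),'pot',c(P),'gap',np.dot(P-J,v)-.056-.005,'pink',ray('top',[319.5,239],.074))
goto([.4876,-.0966,.18],83.7);goto([.4876,-.0966,.04],83.7)"
```

```text
jaw (np.float64(0.004523553286821509), np.float64(-0.03432940867232541)) pot (np.float64(0.004517076673397862), np.float64(0.0651034802303789)) gap 0.03843288890270431 pink [ 0.44059495 -0.01063001  0.074     ]
t 6.1667 pos [0.6668 0.2511 0.1812] yaw 82.74 tilt [-1.0e-04 -1.3e-03 -1.0e+00] shift [-367.6 -133.9    1.7] rotz -0.96 q [-0.43  0.57  0.01  1.49 -0.01  1.09  1.03] f [ 0.4 -0.1 -0.1] w 0.0193
t 6.1667 pos [0.6668 0.2511 0.1812] yaw 82.74 tilt [-1.0e-04 -1.3e-03 -1.0e+00] shift [-367.4 -133.9  141.7] rotz -0.96 q [-0.43  0.57  0.01  1.49 -0.01  1.09  1.03] f [ 0.4 -0.1 -0.1] w 0.0193
```

Call:
send_rows --slide '[[-33.4,-12.2,0],[-33.4,-12.2,0],[-33.4,-12.2,0],[-33.4,-12.2,0],[-33.4,-12.2,0],[-33.4,-12.2,0],[-33.4,-12.2,0],[-33.4,-12.2,0],[-33.4,-12.2,0],[-33.4,-12.2,0],[-33.4,-12.2,0],[0,0,0]]' --rotation '[[0,0,-1],[0,0,0],[0,0,0],[0,0,0],[0,0,0],[0,0,0],[0,0,0],[0,0,0],[0,0,0],[0,0,0],[0,0,0],[0,0,0]]'

```text
t: 7.17
ee_pos: [0.4892, -0.1061, 0.1816]
ee_rot: [[0.12, 0.993, -0.002], [0.993, -0.12, -0.003], [-0.004, -0.001, -1.0]]
ft_force: [-0.7, -0.7, 0.2]
grip_width: 0.0001
```

Call:
send_rows --slide '[[0,0,30],[0,0,30],[0,0,30],[0,0,30],[0,0,20],[0,0,0],[0,0,0],[0,0,0]]' --rotation '[[0,0,0],[0,0,0],[0,0,0],[0,0,0],[0,0,0],[0,0,0],[0,0,0],[0,0,0]]'

```text
t: 7.83
ee_pos: [0.4944, -0.098, 0.0426]
ee_rot: [[0.107, 0.994, 0.002], [0.994, -0.107, -0.0], [-0.0, 0.002, -1.0]]
ft_force: [0.3, 0.1, 0.3]
grip_width: 0.0001
```

```bash
python3 -c "
from h import *
goto([.4876,-.0966,.04],83.7)
a=capture('scene')[130:270,200:400];cv2.imwrite('pics/s2.png',cv2.resize(a,(800,560),interpolation=cv2.INTER_CUBIC))"
```

```text
t 7.8333 pos [ 0.4944 -0.098   0.0426] yaw 83.84 tilt [ 2.2e-03 -3.0e-04 -1.0e+00] shift [ 0.7 -6.9  2.5] rotz 0.14 q [ 0.05  0.45  0.08  2.1  -0.06  0.59  1.63] f [0.3 0.1 0.3] w 0.0001
```

View pics/s2.png

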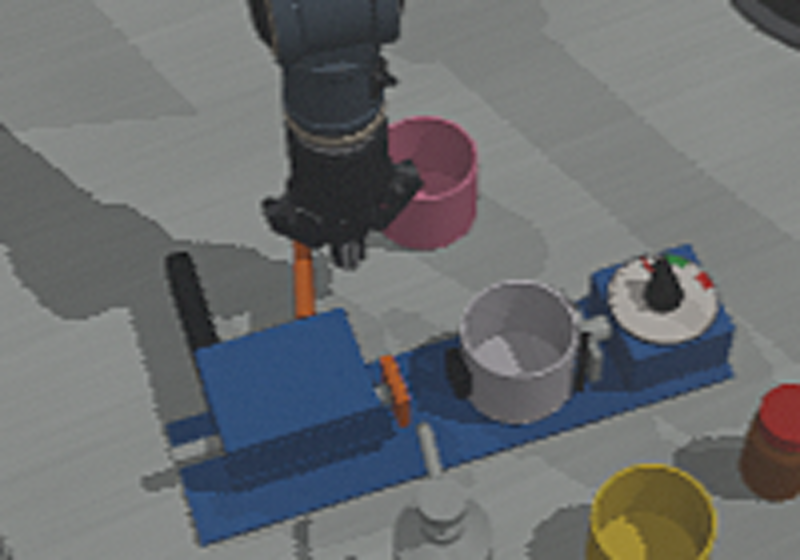

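The picture shows the fingers at (347,255), free on the +y side of the blade (305,285). The pink pot is clear. I'll start pushing gently.

Call:
send_rows --slide '[[-4,0,0],[-4,0,0],[-4,0,0],[-4,0,0],[-4,0,0],[0,0,0],[0,0,0]]' --rotation '[[0,0,0],[0,0,0],[0,0,0],[0,0,0],[0,0,0],[0,0,0],[0,0,0]]'

```text
t: 8.47
ee_pos: [0.4914, -0.1174, 0.0413]
ee_rot: [[0.107, 0.994, 0.0], [0.994, -0.107, 0.0], [0.0, 0.0, -1.0]]
ft_force: [0.4, 0.9, 1.0]
grip_width: -0.0001
```

Call:
send_rows --slide '[[-4,0,0],[-4,0,0],[-4,0,0],[0,0,0],[0,0,0]]' --rotation '[[0,0,0],[0,0,0],[0,0,0],[0,0,0],[0,0,0]]'

```text
t: 8.88
ee_pos: [0.4897, -0.1291, 0.041]
ee_rot: [[0.106, 0.994, -0.001], [0.994, -0.106, 0.0], [0.0, -0.001, -1.0]]
ft_force: [-0.9, 2.2, -0.8]
grip_width: -0.0002
```

```bash
cat >> h.py <<'E'
def jaw(t=None):
    if t is None:t=capture("top")
    h=cv2.cvtColor(t,cv2.COLOR_BGR2HSV);m=cv2.inRange(h,(8,130,90),(20,255,255))
    v=np.array([.110,.994]);o=np.array([.619,-.082])
    n,l,st,c=cv2.connectedComponentsWithStats(m)
    for i in range(1,n):
        if st[i,4]>4 and 320<c[i][0]<400 and 170<c[i][1]<250:
            print("orange",st[i,:4],st[i,4],c[i].round(1),"y",np.dot(ray("top",c[i],.065)[:2]-o,v).round(4))
    return t
E
python3 -c "
from h import *
jaw();goto([.4876,-.0966,.04],83.7)"
```

```text
orange [347 187   3  11] 27 [348.1 192.4] y -0.0341
t 8.9333 pos [ 0.4899 -0.129   0.0411] yaw 83.91 tilt [-5.e-04  2.e-04 -1.e+00] shift [32.  -5.7  1.1] rotz 0.21 q [ 0.11  0.46  0.08  2.1  -0.06  0.59  1.7 ] f [-0.3  3.  -0.3] w -0.0
```

Call:
send_rows --slide '[[-4,0,0],[-4,0,0],[-4,0,0],[0,0,0],[0,0,0]]' --rotation '[[0,0,0],[0,0,0],[0,0,0],[0,0,0],[0,0,0]]'

```text
t: 9.35
ee_pos: [0.4878, -0.1404, 0.041]
ee_rot: [[0.106, 0.994, -0.002], [0.994, -0.106, 0.001], [0.001, -0.002, -1.0]]
ft_force: [-2.6, 4.6, 1.0]
grip_width: 0.0
```

Call:
send_rows --slide '[[-3,0,0],[-2,0,0],[0,0,0],[0,0,0]]' --rotation '[[0,0,0],[0,0,0],[0,0,0],[0,0,0]]'

```text
t: 9.68
ee_pos: [0.4874, -0.1453, 0.041]
ee_rot: [[0.106, 0.994, -0.002], [0.994, -0.106, 0.001], [0.001, -0.002, -1.0]]
ft_force: [-2.2, 4.4, 1.6]
grip_width: -0.0001
```

```bash
python3 -c "
from h import *
jaw();goto([.4876,-.0966,.04],83.7)"
```

```text
orange [345 186   4  12] 27 [346.7 191.4] y -0.0283
t 9.7333 pos [ 0.4875 -0.1452  0.041 ] yaw 83.95 tilt [-0.002   0.0012 -1.    ] shift [48.3 -5.   1.1] rotz 0.25 q [ 0.15  0.46  0.08  2.09 -0.06  0.59  1.73] f [-2.8  4.3  0.3] w -0.0001
```

Call:
send_rows --slide '[[-2,0,0],[-2,0,0],[0,0,0],[0,0,0]]' --rotation '[[0,0,0],[0,0,0],[0,0,0],[0,0,0]]'

```text
t: 10.07
ee_pos: [0.4874, -0.1493, 0.041]
ee_rot: [[0.106, 0.994, -0.001], [0.994, -0.106, 0.001], [0.001, -0.001, -1.0]]
ft_force: [-1.9, 3.5, 0.4]
grip_width: 0.0002
```

Call:
send_rows --slide '[[-2,0,0],[-1,0,0],[0,0,0],[0,0,0]]' --rotation '[[0,0,0],[0,0,0],[0,0,0],[0,0,0]]'

```text
t: 10.4
ee_pos: [0.4874, -0.1515, 0.0411]
ee_rot: [[0.105, 0.994, -0.001], [0.994, -0.105, 0.002], [0.002, -0.001, -1.0]]
ft_force: [-2.1, 6.1, 0.8]
grip_width: -0.0002
```

Call:
send_rows --slide '[[-2,0,0],[-1,0,0],[0,0,0],[0,0,0]]' --rotation '[[0,0,0],[0,0,0],[0,0,0],[0,0,0]]'

```text
t: 10.73
ee_pos: [0.4873, -0.1517, 0.041]
ee_rot: [[0.103, 0.995, -0.001], [0.995, -0.103, 0.005], [0.004, -0.002, -1.0]]
ft_force: [-0.9, 12.8, 0.7]
grip_width: 0.0001
```

```bash
python3 -c "
from h import *
jaw();goto([.4876,-.0966,.04],83.7)"
```

```text
orange [345 186   3  12] 29 [346.1 191.8] y -0.0261
t 10.7833 pos [ 0.4873 -0.1517  0.041 ] yaw 84.11 tilt [-0.0013  0.0045 -1.    ] shift [54.9 -5.4  1.3] rotz 0.41 q [ 0.16  0.46  0.07  2.09 -0.06  0.6   1.75] f [-0.9 12.7  1.4] w 0.0001
```

The trigger stop is at TCP y ≈ -0.1515. The jaw has advanced about 8 to 10 mm, leaving roughly a 29 mm gap. I'll release and do a second stroke.

Call:
send_rows --slide '[[10,0,0],[10,0,0],[10,0,0],[10,0,0],[10,0,0],[0,0,0],[0,0,0],[0,0,0],[0,0,0]]' --rotation '[[0,0,0],[0,0,0],[0,0,0],[0,0,0],[0,0,0],[0,0,0],[0,0,0],[0,0,0],[0,0,0]]'

```text
t: 11.53
ee_pos: [0.4925, -0.1071, 0.0413]
ee_rot: [[0.107, 0.994, 0.0], [0.994, -0.107, -0.001], [-0.001, 0.0, -1.0]]
ft_force: [-0.5, 0.1, -0.1]
grip_width: -0.0
```

```bash
python3 -c "
from h import *
jaw();goto([.4926,-.1515,.04],83.7)"
```

```text
orange [345 186   3  12] 29 [346.1 191.8] y -0.0261
t 11.5833 pos [ 0.4925 -0.107   0.0413] yaw 83.85 tilt [-0.e+00 -4.e-04 -1.e+00] shift [-44.2   4.9   1.3] rotz 0.15 q [ 0.07  0.45  0.08  2.1  -0.06  0.59  1.65] f [-0.4 -0.4 -0.1] w 0.0001
```

Call:
send_rows --slide '[[-5,0,0],[-5,0,0],[-5,0,0],[-5,0,0],[-5,0,0],[-5,0,0],[-5,0,0],[-5,0,0],[-4,0,0],[-3,0,0],[0,0,0],[0,0,0]]' --rotation '[[0,0,0],[0,0,0],[0,0,0],[0,0,0],[0,0,0],[0,0,0],[0,0,0],[0,0,0],[0,0,0],[0,0,0],[0,0,0],[0,0,0]]'

```text
t: 12.58
ee_pos: [0.4865, -0.1516, 0.0408]
ee_rot: [[0.105, 0.994, -0.003], [0.994, -0.105, 0.002], [0.002, -0.003, -1.0]]
ft_force: [-1.3, 6.0, 0.5]
grip_width: 0.0001
```

```bash
python3 -c "
from h import *
jaw();goto([.4926,-.1515,.04],83.7)"
```

```text
orange [342 186   3  12] 28 [343.  191.5] y -0.0142
t 12.6333 pos [ 0.4865 -0.1516  0.0408] yaw 83.96 tilt [-0.0026  0.0023 -1.    ] shift [0.7 6.1 0.8] rotz 0.26 q [ 0.16  0.46  0.08  2.09 -0.06  0.6   1.75] f [-1.2  6.2 -0.2] w 0.0003
```

The jaw moved 12 mm, leaving a gap of about 18 mm. Third stroke.

Call:
send_rows --slide '[[10,0,0],[10,0,0],[10,0,0],[10,0,0],[7,0,0],[0,0,0],[0,0,0],[0,0,0],[0,0,0]]' --rotation '[[0,0,0],[0,0,0],[0,0,0],[0,0,0],[0,0,0],[0,0,0],[0,0,0],[0,0,0],[0,0,0]]'

```text
t: 13.38
ee_pos: [0.4925, -0.107, 0.0413]
ee_rot: [[0.107, 0.994, 0.0], [0.994, -0.107, -0.0], [-0.0, 0.0, -1.0]]
ft_force: [0.5, -0.4, 0.3]
grip_width: 0.0001
```

Call:
send_rows --slide '[[-5,0,0],[-5,0,0],[-5,0,0],[-5,0,0],[-5,0,0],[-5,0,0],[-5,0,0],[-5,0,0],[-4,0,0],[-3,0,0],[0,0,0],[0,0,0]]' --rotation '[[0,0,0],[0,0,0],[0,0,0],[0,0,0],[0,0,0],[0,0,0],[0,0,0],[0,0,0],[0,0,0],[0,0,0],[0,0,0],[0,0,0]]'

```text
t: 14.38
ee_pos: [0.4865, -0.1516, 0.0408]
ee_rot: [[0.105, 0.994, -0.003], [0.994, -0.105, 0.002], [0.002, -0.003, -1.0]]
ft_force: [-2.5, 5.5, -0.0]
grip_width: -0.0
```

```bash
python3 -c "
from dial import *
t=jaw();goto([.4926,-.1515,.04],83.7);dial(t)
P=None;cv2.imwrite('pics/c3.png',cv2.resize(t[170:210,275:365],(800,356),interpolation=cv2.INTER_CUBIC))" | grep -v dark
```

```text
orange [339 186   3  11] 27 [339.9 190.8] y -0.0023
t 14.4333 pos [ 0.4865 -0.1516  0.0408] yaw 83.95 tilt [-0.0026  0.0023 -1.    ] shift [0.8 6.1 0.8] rotz 0.25 q [ 0.16  0.46  0.08  2.09 -0.06  0.6   1.74] f [-1.5  5.8 -0.2] w -0.0
circ [290.97789764 184.3208313 ] 10.515647888183594
C [0.6478 0.1029 0.062 ]
red 512 [281. 184.] [0.6482 0.1412 0.063 ] r 0.0382 yaw 89.4
red 149 [290.1 189.6] [0.6273 0.1058 0.063 ] r 0.0207 yaw 172.2
green 757 [283.4 191. ] [0.6214 0.1312 0.062 ] r 0.0387 yaw 133.0
```

View pics/c3.png

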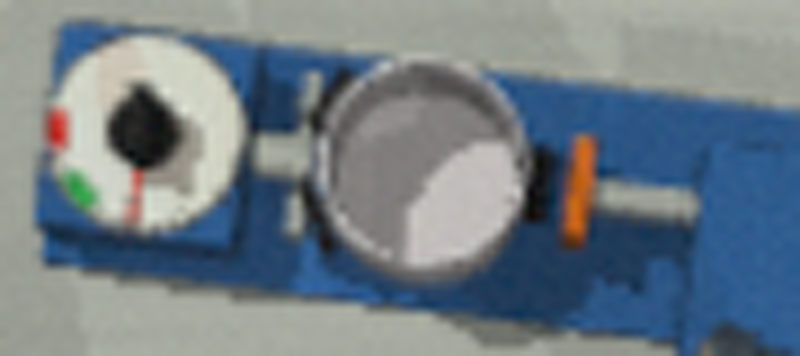

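The ear front is at about x=552 and the jaw front at about x=565 in this crop, so the gap is about 5 to 6 mm. The needle is unloaded on zero. Fourth stroke, slowly near the end.

Call:
send_rows --slide '[[10,0,0],[10,0,0],[10,0,0],[10,0,0],[7,0,0],[0,0,0],[0,0,0],[0,0,0],[0,0,0]]' --rotation '[[0,0,0],[0,0,0],[0,0,0],[0,0,0],[0,0,0],[0,0,0],[0,0,0],[0,0,0],[0,0,0]]'

```text
t: 15.18
ee_pos: [0.4925, -0.107, 0.0413]
ee_rot: [[0.107, 0.994, 0.0], [0.994, -0.107, -0.0], [-0.0, 0.0, -1.0]]
ft_force: [-0.1, -0.4, -0.1]
grip_width: 0.0001
```

Call:
send_rows --slide '[[-5,0,0],[-5,0,0],[-5,0,0],[-5,0,0],[-5,0,0],[-5,0,0],[-3,0,0],[0,0,0],[0,0,0]]' --rotation '[[0,0,0],[0,0,0],[0,0,0],[0,0,0],[0,0,0],[0,0,0],[0,0,0],[0,0,0],[0,0,0]]'

```text
t: 15.93
ee_pos: [0.4872, -0.1385, 0.0407]
ee_rot: [[0.106, 0.994, -0.004], [0.994, -0.106, 0.002], [0.002, -0.004, -1.0]]
ft_force: [-2.5, 5.5, 1.2]
grip_width: -0.0001
```

```bash
python3 -c "
from dial import *
t=jaw();goto([.4926,-.1515,.04],83.7);dial(t)" | grep -v dark
```

```text
orange [336 185   4  12] 33 [337.8 190.6] y 0.0057
t 15.9833 pos [ 0.4872 -0.1384  0.0408] yaw 83.91 tilt [-0.0038  0.0019 -1.    ] shift [-12.5   6.7   0.7] rotz 0.21 q [ 0.13  0.46  0.08  2.09 -0.06  0.59  1.72] f [-2.4  4.4  1.8] w 0.0
circ [291.0102272  184.30161285] 10.521341323852539
C [0.6479 0.1028 0.062 ]
red 506 [281. 184.] [0.6483 0.1412 0.063 ] r 0.0383 yaw 89.4
red 148 [290.1 189.6] [0.6274 0.1058 0.063 ] r 0.0208 yaw 171.7
green 772 [283.4 191. ] [0.6215 0.1313 0.062 ] r 0.0388 yaw 132.8
```

Call:
send_rows --slide '[[-3,0,0],[-2,0,0],[0,0,0],[0,0,0]]' --rotation '[[0,0,0],[0,0,0],[0,0,0],[0,0,0]]'

```text
t: 16.32
ee_pos: [0.4867, -0.143, 0.0407]
ee_rot: [[0.106, 0.994, -0.004], [0.994, -0.106, 0.002], [0.002, -0.004, -1.0]]
ft_force: [-3.4, 5.0, 1.5]
grip_width: -0.0003
```

```bash
python3 -c "
from dial import *
t=jaw();goto([.4926,-.1515,.04],83.7);dial(t)" | grep -v dark
```

```text
orange [336 185   4  12] 32 [337.6 190.6] y 0.0068
t 16.3667 pos [ 0.4867 -0.1429  0.0407] yaw 83.93 tilt [-0.0039  0.0024 -1.    ] shift [-7.9  6.8  0.7] rotz 0.23 q [ 0.14  0.46  0.08  2.09 -0.06  0.59  1.73] f [-3.4  5.2  0.9] w -0.0001
circ [290.97292709 184.31266785] 10.525081634521484
C [0.6479 0.103  0.062 ]
red 506 [281. 184.] [0.6482 0.1411 0.063 ] r 0.0382 yaw 89.5
red 142 [290.1 189.5] [0.6275 0.1058 0.063 ] r 0.0206 yaw 172.2
green 769 [283.4 191. ] [0.6215 0.1314 0.062 ] r 0.0387 yaw 132.8
```

Call:
send_rows --slide '[[-3,0,0],[-2,0,0],[0,0,0],[0,0,0]]' --rotation '[[0,0,0],[0,0,0],[0,0,0],[0,0,0]]'

```text
t: 16.7
ee_pos: [0.4865, -0.1478, 0.0407]
ee_rot: [[0.106, 0.994, -0.003], [0.994, -0.106, 0.002], [0.002, -0.004, -1.0]]
ft_force: [-2.3, 6.1, 0.4]
grip_width: -0.0002
```

Call:
send_rows --slide '[[-2,0,0],[-2,0,0],[0,0,0],[0,0,0]]' --rotation '[[0,0,0],[0,0,0],[0,0,0],[0,0,0]]'

```text
t: 17.03
ee_pos: [0.4865, -0.1516, 0.0408]
ee_rot: [[0.105, 0.994, -0.003], [0.994, -0.105, 0.003], [0.002, -0.003, -1.0]]
ft_force: [-1.2, 6.3, -0.1]
grip_width: 0.0001
```

```bash
python3 -c "
from dial import *
t=jaw();goto([.4926,-.1515,.04],83.7);dial(t)" | grep -v dark
```

```text
orange [335 185   4  12] 32 [336.8 190.8] y 0.0096
t 17.0833 pos [ 0.4865 -0.1515  0.0408] yaw 83.96 tilt [-0.0026  0.0025 -1.    ] shift [0.7 6.  0.8] rotz 0.26 q [ 0.16  0.46  0.07  2.09 -0.06  0.6   1.75] f [-1.9  6.1  0.4] w -0.0
circ [290.99590683 184.33812714] 10.540441513061523
C [0.6478 0.1029 0.062 ]
red 508 [281. 184.] [0.6483 0.1412 0.063 ] r 0.0383 yaw 89.3
red 237 [288.6 192.1] [0.6176 0.111  0.063 ] r 0.0313 yaw 164.9
green 770 [283.4 191. ] [0.6215 0.1313 0.062 ] r 0.0387 yaw 132.8
```

The jaw touches the ear and the needle has just moved by about 8 to 10°, so the cradle is in by 1.5 mm. I'll release (the drag holds the jaw) and do the last stroke in small steps.

Call:
send_rows --slide '[[10,0,0],[10,0,0],[10,0,0],[10,0,0],[7,0,0],[0,0,0],[0,0,0],[0,0,0],[0,0,0]]' --rotation '[[0,0,0],[0,0,0],[0,0,0],[0,0,0],[0,0,0],[0,0,0],[0,0,0],[0,0,0],[0,0,0]]'

```text
t: 17.83
ee_pos: [0.4925, -0.107, 0.0413]
ee_rot: [[0.107, 0.994, 0.0], [0.994, -0.107, -0.0], [-0.0, 0.0, -1.0]]
ft_force: [-0.1, 0.4, 0.1]
grip_width: -0.0001
```

Call:
send_rows --slide '[[-5,0,0],[-5,0,0],[-5,0,0],[-5,0,0],[-3,0,0],[0,0,0],[0,0,0]]' --rotation '[[0,0,0],[0,0,0],[0,0,0],[0,0,0],[0,0,0],[0,0,0],[0,0,0]]'

```text
t: 18.42
ee_pos: [0.4883, -0.1278, 0.0408]
ee_rot: [[0.106, 0.994, -0.004], [0.994, -0.106, 0.003], [0.002, -0.004, -1.0]]
ft_force: [-3.0, 6.2, 2.5]
grip_width: 0.0002
```

Call:
send_rows --slide '[[-2,0,0],[-2,0,0],[0,0,0],[0,0,0]]' --rotation '[[0,0,0],[0,0,0],[0,0,0],[0,0,0]]'

```text
t: 18.75
ee_pos: [0.4874, -0.1311, 0.0408]
ee_rot: [[0.106, 0.994, -0.005], [0.994, -0.106, 0.004], [0.003, -0.005, -1.0]]
ft_force: [-4.6, 7.3, 3.9]
grip_width: -0.0
```

```bash
python3 -c "
from dial import *
t=jaw();goto([.4926,-.1515,.04],83.7);dial(t)" | grep -v dark
```

```text
orange [335 185   3  12] 30 [336.1 191. ] y 0.0121
t 18.8 pos [ 0.4874 -0.131   0.0408] yaw 83.93 tilt [-0.0051  0.0036 -1.    ] shift [-19.8   7.3   0.7] rotz 0.23 q [ 0.12  0.46  0.07  2.1  -0.06  0.59  1.71] f [-3.9  7.3  3. ] w 0.0001
circ [290.92401314 184.34000397] 10.536233901977539
C [0.6478 0.1032 0.062 ]
red 506 [281. 184.] [0.6482 0.1411 0.063 ] r 0.038 yaw 89.3
red 234 [287.9 189.6] [0.6271 0.1139 0.063 ] r 0.0233 yaw 152.5
green 760 [283.4 191. ] [0.6216 0.1314 0.062 ] r 0.0385 yaw 132.9
```

The needle is 20° in, about 3.5 mm. About 6 to 7 mm more of TCP travel reaches mid-green.

Call:
send_rows --slide '[[-2,0,0],[-2,0,0],[-2,0,0],[0,0,0],[0,0,0],[0,0,0]]' --rotation '[[0,0,0],[0,0,0],[0,0,0],[0,0,0],[0,0,0],[0,0,0]]'

```text
t: 19.3
ee_pos: [0.4864, -0.1364, 0.0407]
ee_rot: [[0.105, 0.994, -0.006], [0.994, -0.105, 0.004], [0.004, -0.006, -1.0]]
ft_force: [-4.3, 8.3, 5.3]
grip_width: 0.0001
```

```bash
python3 -c "
from dial import *
t=jaw();goto([.4926,-.1515,.04],83.7);dial(t,'pics/d5.png')" | grep -v dark
```

```text
orange [334 185   4  12] 33 [335.8 190.5] y 0.0137
t 19.35 pos [ 0.4864 -0.1364  0.0407] yaw 83.97 tilt [-0.0061  0.0043 -1.    ] shift [-14.4   7.8   0.6] rotz 0.27 q [ 0.13  0.46  0.07  2.1  -0.06  0.6   1.72] f [-4.7  8.3  5.4] w 0.0001
circ [291.01637268 184.287323  ] 10.532309532165527
C [0.648  0.1028 0.062 ]
red 510 [281. 184.] [0.6483 0.1411 0.063 ] r 0.0383 yaw 89.6
red 244 [287.2 188.8] [0.63  0.117 0.063] r 0.0229 yaw 141.7
green 618 [283.  190.8] [0.6224 0.1327 0.062 ] r 0.0394 yaw 130.6
```

View pics/d5.png

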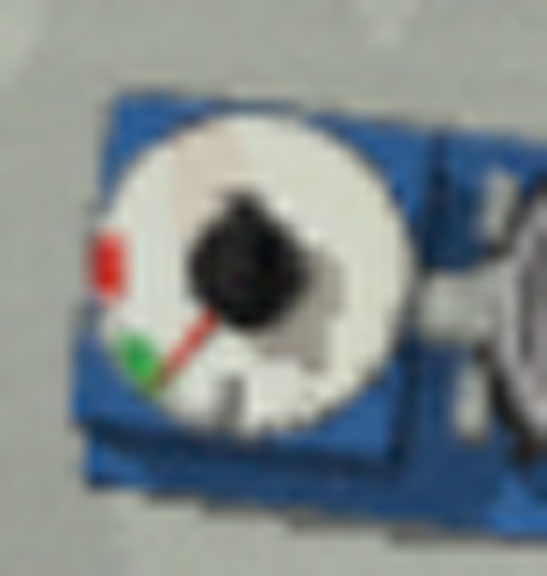

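The needle tip (155,385) is just in the green band, near its edge. The black zero mark (228,398) sits where the unloaded needle stood. A further 3 mm brings it to mid-band.

Call:
send_rows --slide '[[-1.5,0,0],[-1.5,0,0],[0,0,0],[0,0,0],[0,0,0],[0,0,0],[0,0,0],[0,0,0]]' --rotation '[[0,0,0],[0,0,0],[0,0,0],[0,0,0],[0,0,0],[0,0,0],[0,0,0],[0,0,0]]'

```text
t: 20.02
ee_pos: [0.486, -0.1391, 0.0407]
ee_rot: [[0.105, 0.994, -0.006], [0.994, -0.105, 0.005], [0.004, -0.007, -1.0]]
ft_force: [-5.0, 9.1, 4.9]
grip_width: 0.0003
```

```bash
python3 -c "
from dial import *
t=jaw();goto([.4926,-.1515,.04],83.7);dial(t,'pics/d6.png')
t=cv2.imread('pics/d6.png');b=capture('scene')[130:270,200:400]
cv2.imwrite('pics/f6.png',np.hstack([cv2.resize(t,(300,320)),cv2.resize(b,(457,320),interpolation=cv2.INTER_CUBIC)]))" | grep -v dark
```

```text
orange [334 185   4  12] 30 [335.5 190.7] y 0.0147
t 20.0667 pos [ 0.486  -0.1391  0.0407] yaw 83.98 tilt [-0.0063  0.0046 -1.    ] shift [-11.6   7.9   0.6] rotz 0.28 q [ 0.14  0.46  0.07  2.09 -0.06  0.6   1.72] f [-5.1  9.6  3.9] w 0.0001
circ [290.98454857 184.31217194] 10.521170616149902
C [0.6479 0.1029 0.062 ]
red 507 [281. 184.] [0.6483 0.1411 0.063 ] r 0.0382 yaw 89.3
red 234 [286.3 189. ] [0.6293 0.1201 0.063 ] r 0.0253 yaw 137.3
green 557 [283.1 190.9] [0.6218 0.1326 0.062 ] r 0.0395 yaw 131.4
```

View pics/f6.png

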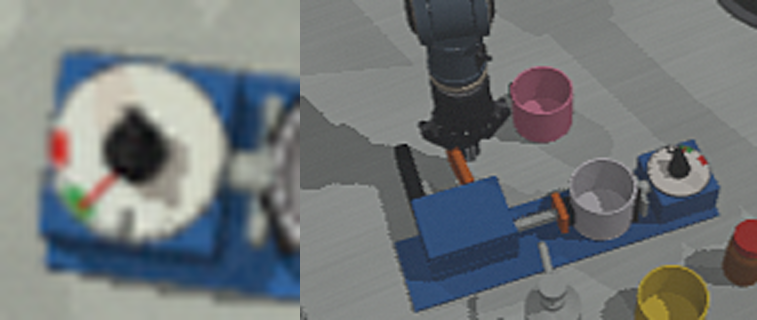

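The needle is in the green band (about 36°, 6.3 mm), the zero mark is in place, the pot is upright, and the fingers hold the trigger with about 9 N. Handing in.

```bash
python3 -c "
from workcell import job
print(job.sign_off())"
```

```text
the job is handed in; nothing more can be done
None
```

I zeroed the gauge, pumped the jaw onto the ear, and handed the job in at about 20 s with the trigger still held squeezed. No verdict was reported.

- **Gauge knob:** I turned it about 60° counter-clockwise and let go. The zero mark came to rest at 172.6–172.8°, against 172.5–173.7° for the unloaded needle.
- **Pumping:** I pushed the trigger with shut fingers and let it spring out between squeezes. Four full strokes brought the jaw to the ear, and a fifth part stroke set the pressure.
- **Last check:**
  - The needle was in the green band, about 36° or 0.63 rad, which is roughly 6.3 mm on the cradle.
  - The scale had not turned.
  - The pot was upright.
  - Wrist force while holding the trigger was about 10 N.
  - In the last pictures the pink and yellow pots, the spice jar and the dispenser looked undisturbed. I did not re-check the griddle, plate, brush or tumbler at the end.

One measurement disagreed: the jaw's advance on the first stroke read about 8 mm, where the trigger travel implied about 10 mm. It had no effect on the result, because I set the pressure by the needle.

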